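Wind the plunger out of an empty adhesive barrel and unload it

TASK

The adhesive barrel in the hand-cranked press is empty: turn the crank clockwise to wind the plunger back until you feel the piston let go of the barrel, and stop there, before the piston is pulled back onto the guide plate. Then lift the barrel out of its saddles, without wrenching it against the piston, and lay it flat in the grey tray next to the old one. Leave the other things on the bench where they are.

Things in the scene. Friction and masses are not known exactly. Their poses are not given: they have to be found in the camera images.
- pump: hand-cranked barrel press, fixed: white base 112 x 370 mm, 40 mm high. Origin on the bench under the barrel's mouth; y runs from barrel to crank. Along y (mm): nozzle tip -155, saddles -107..-91 and -21..-6 (54 wide, up to z = 97; between them the barrel lies free, 39 above the base), flange stop 2..8, guide plate from 18, gear housing 130..192 (top z = 118). All but the crank is under 124 mm
- crank_axis (a point): point on the crank's upright axis, over the middle of the gear housing, at the knob's grip height (164 mm above the bench). Turning clockwise seen from above winds the plunger back, 10 mm a turn. While the piston's seal sits in the barrel, turning takes about 7 N at the knob, steady like friction; when the seal leaves the mouth this falls to under 1 N within a tenth of a turn
- crank_knob (a point): middle of the crank's knob: upright black cylinder 18 mm thick, 139 to 179 mm above the bench, 45 mm from crank_axis, on a flat steel arm. It spins freely: a gripper holding it need not turn with the crank. Starts at any angle. It is not known how far the rod is screwed in, so the piston lets go after 1 to 3 turns; about half a turn later it meets the guide plate, hardly felt at the knob
- carriage: grey block on the lead screw, 96 x 30 x 52 mm, origin under its middle. It carries the plunger: a steel rod through the guide plate with a black piston (19 mm thick, 12 mm long) on its front end, hidden in the barrel at the start. It moves along the press's +y as the crank turns clockwise
- guide: upright aluminium guide plate, 100 mm wide, 8 mm thick, up to 123 mm above the bench; the plunger's rod slides through its bush. Its bush stands 18 mm behind the barrel's mouth and the 12 mm long piston cannot pass it. Origin 18 mm above and 1 mm before the press's origin
- barrel: empty opaque black syringe barrel, 60 g, lying in the saddles along the press's y. Tube 28 mm thick, 125 mm long, nozzle 30 mm more. Origin on its axis 55 mm before the mouth (93 mm above the bench at the start), midway between the saddles, a good place to grip across; y points to the mouth, where two flange wings reach 48 mm over all along x. It lifts straight up once the piston is out
- tray: grey open tray for empties, fixed, 170 (x) x 230 (y) mm, walls 4 mm thick and 32 mm high, floor 4 mm. Origin under its middle. An old barrel lies in it along y, 55 to 60 mm to its +x side; the -x side is free. A barrel lying on the floor has its axis 18 mm above the bench
- old_barrel: the earlier empty barrel, of the same shape, in the tray; origin on its axis, 55 mm before its mouth
- solvent: white bottle, 60 mm thick, 150 mm high; origin under its middle
- tip_cup: small aluminium cup, 52 mm across, 45 mm high; origin under its middle
- tweezers: steel tweezers, 135 mm long, lying; origin at the middle
- driver: black-handled screwdriver, 170 mm long, lying; origin near its middle
Things that resemble listed ones, but are neither listed nor needed, are in the scene too. Leave any red look-alike of the barrel alone.

How it is judged:
By the outcome, as a careful person would: the job done as asked, in the order asked, and still so for the second after the job is handed in, with the robot touching nothing.
It also fails if it takes over 72 s, if anything falls off the work surface, if the arm or the gripper's body presses on something with over 40 N, if the wrist force passes 120 N, or if a joint passes its speed limit or range.

ROBOT

A 7-joint arm with a two-finger parallel gripper is mounted at the origin on the work surface. World frame = base frame: x ahead of the robot, y to its left, z up, the work surface at z = 0. Lengths are in m, angles in rad, forces in N, time in s.
With the tool pointing down it reaches from about 0.4 to 0.85 m from the base axis. Payload 10.4 kg.
Tool frame: the origin (TCP) lies on the centre line of the jaws, within the pads' length; the fingertips stand 17 mm ahead of it and the grasp point (between the pads) lies 2 mm behind it; z points along the fingers, y is the line along which they close (so a half turn about z gives the same grasp; the last joint's range is limited). The gripper opens to 85 mm and grips with 20 to 120 N. Pads are 22 mm wide; open, the fingers measure 114 mm over their backs; the gripper's body (76 mm by 85 mm) begins 54 mm behind the grasp point. The pads swing forward as they close: fully open they stand 13 mm farther back than shut.
Start: joints at [1.293, 0.332, -0.065, 1.46, 0.022, 1.35, -0.088], TCP at [0.158, -0.605, 0.248] pointing down, gripper open.
Joint ranges: [-2.6, 2.6], [-0.5, 2.12], [-1.47, 1.34], [0.16, 2.42], [-1.27, 4.41], [0.06, 2.06], [-2.6, 2.6]. Speed limits (rad/s): [2.22, 2.22, 2.79, 2.79, 3.14, 3.14, 3.14].

INTERFACE

Orientations are given as a unit quaternion [x, y, z, w].
In Python, from workcell import sensors, imaging, order, spotter gives the robot as it stands. The module is installed in compiled form; this text tells all that it offers.
- The arm moves only by the shell command python3 -m inch 'ROWS' [FORCE]. ROWS is JSON, a list that holds one entry, the list of rows, each a list of 7 numbers: the shift along the tool's x, y, z in m, then the turn, a rotation vector about the tool's x, y, z in rad, then the closure, from -1 (fully open) to 1 (shut). In form: [[[x, y, z, ax, ay, az, hand], ...]]. A call has 1 to 10 rows; each row is the pose to reach, as a shift and turn from the pose commanded when the call began, along the tool's axes at that moment; what a row does not reach only later rows make up. A row lasts 1/10 s, in which the tool goes at most 50 mm and 8.59 degrees, less where a joint would pass 70% of its speed; a pose out of reach is approached as far as the arm can. A call with a gripper value outside its range is refused whole. The fingers move at their own pace and stop on an object; FORCE is the grip in N (left out, the last holds). Time passes only in rows, so rows that repeat a pose let the fingers close. It gives the time, the measured TCP pose, the force, the opening and the grip force at its end, in the units of the state.
- sensors.get_obs(): the state, without advancing time (a new reading comes with each control period).
- imaging.camera(name): name is "side" or "top"; returns the picture (400x640x3 uint8, blue, green, red); there is no depth.
- imaging.calibration(name): a dict with "mtx" (3x3 intrinsics, pixels), "R" (3x3) and "t" (3): a world point X has camera coordinates R X + t. Camera axes: x right, y down, z forward; pixel columns grow to the right and rows downward; lengths in m; the calibration is good to about 2 mm. A picture is of the moment at which its call begins. calibration takes no time and is no camera call.
- order.hand_in(): hands the job in; it is judged then, once.
Trained networks look in the newest picture that a camera, given by its name, has taken for a name from the list of things; names that differ only in an ending like _2 or _b are one class to them, and where a whole thing is asked for, a point or a joint stands for the part that bears it (a point fixed in the world has none). Each returns a list of dicts, best first, with "conf" (0 to 1); they miss things now and then, are a little off and sometimes report something else, mostly with a low value. They report only what shows in the picture. A call takes as long as a camera call. They do not tell look-alikes from the thing itself.
- spotter.look_for(label, camera): "pixel" ([column, row] in pixels, amid what is visible of it).
The state is a dict: "clock": time; "joint_pos": joint angles; "joint_velocities": joint speeds; "tau": joint torques, N m; "position": TCP position; "ee_rot": TCP orientation; "ft_force": force on the tool from outside, world axes, zero at the start; "torque": the same for the moment, N m; "grip_width": opening from 0.0 (shut) to 1.0 (fully open); "grasp_force": force on a finger pad.
Only numpy, scipy, OpenCV 4.12 (cv2) and the standard library are available. Lean on these libraries where they do the work, as an engineer would, in place of code of your own. Each camera call takes 0.05 s, during which the arm holds its last target. There are 200 camera calls.

## Working session

There is one attempt and no reset: what is moved stays moved. The work goes in short steps, Python scripts to look and compute and a shell command to move; the robot and the scene stay as the last step left them, time stands still between calls to the robot, and variables do not carry over. Pictures are saved under pics/ and viewed, at most 10 in all, crops included, and the job is handed in when it is done.

```bash
mkdir -p pics; cat > h.py <<'E'
import numpy as np, cv2
from workcell import sensors, imaging, order, spotter
from scipy.spatial.transform import Rotation as Rn
def cal(c):
    k=imaging.calibration(c); return np.array(k["mtx"]),np.array(k["R"]),np.array(k["t"]).ravel()
def onz(c,p,z):
    K,R,t=cal(c); d=R.T@np.linalg.solve(K,[p[0],p[1],1]); o=-R.T@t
    return o+d*(z-o[2])/d[2]
def proj(c,X):
    K,R,t=cal(c); v=K@(R@np.array(X)+t); return v[:2]/v[2]
def tri(ps):
    A=[];b=[]
    for c,p in ps.items():
        K,R,t=cal(c); d=R.T@np.linalg.solve(K,[p[0],p[1],1]); d/=np.linalg.norm(d); o=-R.T@t
        M=np.eye(3)-np.outer(d,d); A.append(M); b.append(M@o)
    return np.linalg.solve(sum(A),sum(b))
E
python3 - <<'E'
from h import *
for c in("top","side"):
    cv2.imwrite(f"pics/{c}0.png",imaging.camera(c))
    K,R,t=cal(c); print(c,(-R.T@t).round(3))
Z=dict(pump=.04,crank_axis=.164,crank_knob=.164,carriage=.07,guide=.123,barrel=.093,tray=.004,old_barrel=.018)
for n,z in Z.items():
  for c in("top","side"):
    for r in spotter.look_for(n,c)[:3]: print(n,c,np.round(r["pixel"]),round(r["conf"],2),onz(c,r["pixel"],z).round(3))
o=sensors.get_obs();print(o["clock"],o["position"],Rn.from_quat(o["ee_rot"]).as_matrix().round(3),o["ft_force"])
E
```

```text
top [ 0.254 -0.022  1.394]
side [ 0.41  -0.613  0.725]
pump top [277. 167.] 0.83 [0.555 0.068 0.04 ]
pump side [336. 188.] 0.65 [0.541 0.031 0.04 ]
crank_axis top [277. 168.] 0.68 [0.526 0.061 0.164]
crank_axis side [339. 189.] 0.98 [ 0.523 -0.09   0.164]
crank_axis side [352. 108.] 0.2 [0.609 0.181 0.164]
crank_knob side [352. 106.] 0.63 [0.609 0.189 0.164]
carriage top [267. 159.] 0.83 [0.573 0.094 0.07 ]
carriage top [412. 114.] 0.56 [ 0.691 -0.31   0.07 ]
carriage side [341. 153.] 0.96 [0.57  0.125 0.07 ]
guide side [342. 167.] 0.83 [0.55  0.016 0.123]
guide side [454. 313.] 0.67 [ 0.663 -0.362  0.123]
barrel top [277. 238.] 0.8 [0.354 0.067 0.093]
barrel top [320. 166.] 0.75 [ 0.545 -0.048  0.093]
barrel top [403. 286.] 0.55 [ 0.224 -0.256  0.093]
barrel side [194. 326.] 0.9 [ 0.23  -0.299  0.093]
barrel side [259. 192.] 0.72 [ 0.355 -0.001  0.093]
barrel side [345. 194.] 0.69 [ 0.546 -0.041  0.093]
tray top [424. 198.] 0.58 [ 0.465 -0.345  0.004]
tray side [330. 347.] 0.86 [ 0.46  -0.339  0.004]
tray side [344. 193.] 0.26 [0.566 0.045 0.004]
old_barrel top [413. 175.] 0.81 [ 0.529 -0.316  0.018]
old_barrel top [412. 114.] 0.36 [ 0.711 -0.321  0.018]
old_barrel side [359. 334.] 0.92 [ 0.516 -0.328  0.018]
old_barrel side [342. 166.] 0.65 [0.576 0.13  0.018]
0.9 [ 0.15753653 -0.60483319  0.24834555] [[ 0.968  0.252  0.   ]
 [ 0.252 -0.968 -0.   ]
 [ 0.     0.    -1.   ]] [-0.52528969 -0.03572916  0.47978181]
```

View pics/top0.png

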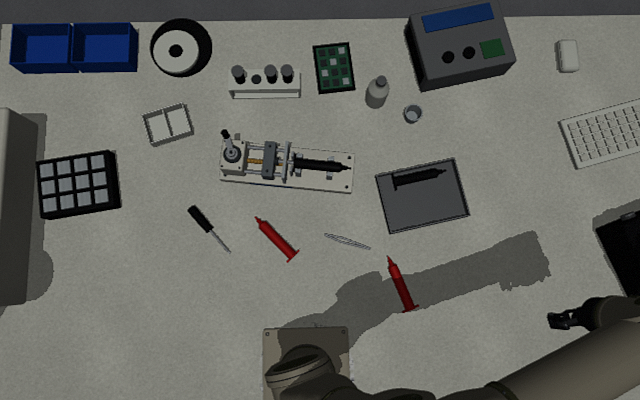

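View pics/side0.png

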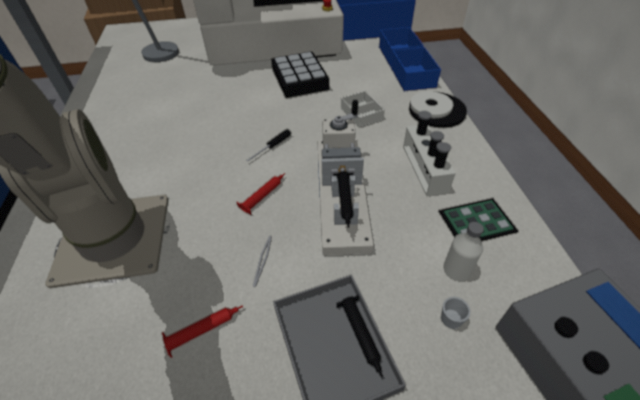

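Top: press spans (220..355, 140..190), crank hub near (232,153), knob near (226,135), barrel nozzle (350,168), tray (423,195) with the old barrel on its far side. Side: knob near (354,106), barrel (345,195). I'll make one enlarged view for exact pixels.

```bash
python3 - <<'E'
from h import *
a=cv2.imread("pics/top0.png")[120:200,210:370]; b=cv2.imread("pics/side0.png")[90:260,300:390]
a=cv2.resize(a,None,fx=4.9,fy=4.9,interpolation=2); a=cv2.convertScaleAbs(a,alpha=1.3)
cv2.imwrite("pics/crop0.png",a)
b=cv2.resize(b,None,fx=3.5,fy=3.5,interpolation=2);cv2.imwrite("pics/crop1.png",b)
print(a.shape,b.shape)
E
```

```text
(392, 784, 3) (595, 315, 3)
```

View pics/crop0.png

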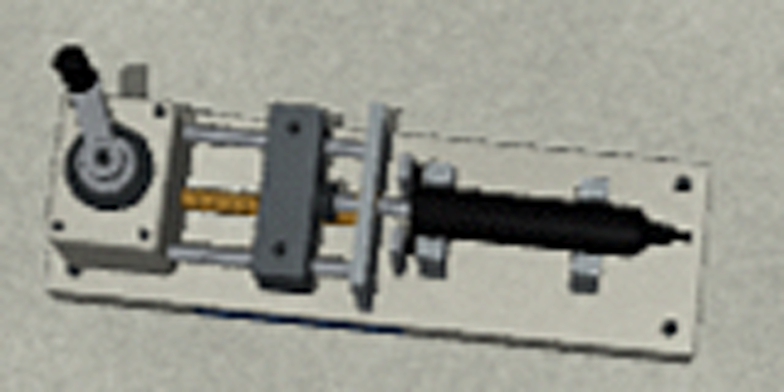

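View pics/crop1.png

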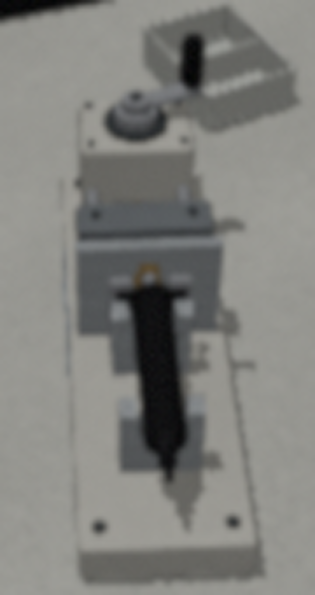

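The crops show the knob centred near top px (225,134) and side px (355,108), the hub at (231,152), the nozzle tip at (351,168) and the flange at (293,162).

```bash
python3 - <<'E'
from h import *
k=tri(dict(top=(224.9,133.9),side=(354.9,107.7))); print("knob",k.round(4), onz("top",(224.9,133.9),.16),onz("side",(354.9,107.7),.16))
h=tri(dict(top=(231,152),side=(338.6,118))); print("hub",h.round(4))
n=tri(dict(top=(350.8,168.4),side=(348,226.6))); f=tri(dict(top=(293,162.3),side=(342.9,173.7))); print("tip",n,"fl",f)
nt=onz("top",(350.8,168.4),.093)
d=(h-nt)[:2]; print("tip-hub",np.linalg.norm(d), "expect .316"); u=d/np.linalg.norm(d); print("u",u,"yaw",np.degrees(np.arctan2(-u[0],u[1])))
print("knob-hub",np.linalg.norm((k-h)[:2]))
# base corners at z=.04
for p in((708,165),(693,352),(50,292)): print(onz("top",(210+p[0]/4.9,120+p[1]/4.9),.04))
for p in((376,190),(458,158),(469,214),(389,233)): print("tray",onz("top",p,.032).round(3))
E
```

```text
knob [0.6195 0.1936 0.1562] [0.61893459 0.19298875 0.16      ] [0.61758101 0.18813627 0.16      ]
hub [0.5752 0.1805 0.1396]
tip [ 0.53521189 -0.13218116  0.09295462] fl [0.55512813 0.02229413 0.09565976]
tip-hub 0.31516048294100846 expect .316
u [0.12471756 0.99219228] yaw -7.16444568285158
knob-hub 0.04619954304761594
[ 0.58937675 -0.14858759  0.04      ]
[ 0.48101    -0.13599207  0.04      ]
[0.52387832 0.22605932 0.04      ]
tray [ 0.486 -0.206  0.032]
tray [ 0.572 -0.442  0.032]
tray [ 0.412 -0.462  0.032]
tray [ 0.365 -0.236  0.032]
```

Geometry checks out: knob to hub 46 mm, tip to hub 315 mm, press yaw about -7°. First I move halfway toward the knob, turning the jaws across the press.

```bash
python3 -m inch '[[[0.032,-0.033,0,0,0,-0.12,-1],[0.065,-0.066,0,0,0,-0.24,-1],[0.097,-0.098,0,0,0,-0.36,-1],[0.13,-0.131,0,0,0,-0.48,-1],[0.162,-0.164,0,0,0,-0.6,-1],[0.194,-0.197,0,0,0,-0.72,-1],[0.227,-0.23,0,0,0,-0.84,-1],[0.259,-0.262,0,0,0,-0.96,-1],[0.292,-0.295,0,0,0,-1.08,-1],[0.324,-0.328,0,0,0,-1.194,-1]]]' 40
cat >> h.py <<'E'
def go(X,yaw=None):
    "shift (and turn about tool z) to world X; tool-y wanted along yaw (rad)"
    o=sensors.get_obs(); R=Rn.from_quat(o["ee_rot"]).as_matrix()
    print("t",round(o["clock"],2),"pos",o["position"].round(4) if hasattr(o["position"],"round") else o["position"],"yawY",np.degrees(np.arctan2(R[1,1],R[0,1])).round(2),"z",R[:,2].round(3),"f",np.round(o["ft_force"],2),"w",o["grip_width"])
    print("R",R.round(4).tolist())
    if X is not None: print("shift",(R.T@(np.array(X)-o["position"])).round(4))
E
python3 -c "
from h import *
go([.6195,.1925,.248])"
```

```text
clock: 1.9
position: [0.3891, -0.2041, 0.2487]
ee_rot: [0.747, 0.664, -0.0, 0.001]
ft_force: [0.6, -0.8, -0.0]
grip_width: 1.001
grasp_force: 0.0
t 1.9 pos [ 0.3891 -0.2041  0.2487] yawY -6.72 z [ 0.001 -0.001 -1.   ] f [ 0.61 -0.75 -0.03] w 1.0014290480506332
R [[0.117, 0.9931, 0.0007], [0.9931, -0.117, -0.001], [-0.0009, 0.0008, -1.0]]
shift [4.208e-01 1.824e-01 4.000e-04]
```

```bash
python3 -m inch '[[[0.042,0.018,0,0,0,0,-1],[0.084,0.036,0,0,0,0,-1],[0.126,0.055,0,0,0,0,-1],[0.168,0.073,0,0,0,0,-1],[0.21,0.091,0,0,0,0,-1],[0.252,0.109,0,0,0,0,-1],[0.295,0.128,0,0,0,0,-1],[0.337,0.146,0,0,0,0,-1],[0.379,0.164,0,0,0,0,-1],[0.421,0.182,0,0,0,0,-1]]]'
python3 -c "
from h import *
a=imaging.camera('side'); go([.6195,.1925,.166])
b=a[20:180,270:450]; cv2.imwrite('pics/s1.png',cv2.resize(b,None,fx=3.5,fy=3.5,interpolation=2))
print(proj('side',[.6195,.1925,.166]),[ (r['pixel'],r['conf']) for r in spotter.look_for('crank_knob','side')])
"
```

```text
clock: 2.9
position: [0.6213, 0.1912, 0.2481]
ee_rot: [0.749, 0.662, -0.0, 0.0]
ft_force: [0.7, 0.0, 0.3]
grip_width: 0.996
grasp_force: 0.0
t 2.95 pos [0.6213 0.1991 0.2466] yawY -6.64 z [-0.002  0.004 -1.   ] f [-7.07  1.75 -1.52] w 0.9983394554549829
R [[0.1156, 0.9933, -0.0016], [0.9933, -0.1156, 0.0042], [0.004, -0.0021, -1.0]]
shift [-0.0071 -0.0008  0.0806]
[355.37933164 104.6400193 ] [([353.2, 109.5], 0.4)]
```

View pics/s1.png

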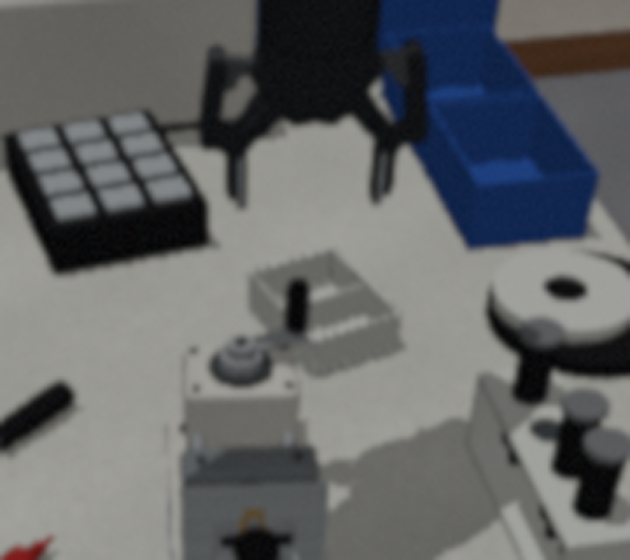

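Side view: the jaws straddle the knob, which sits at px (355,107), matching the estimate. Descend and grip.

```bash
python3 -m inch '[[[0,0,0.02,0,0,0,-1],[0,0,0.045,0,0,0,-1],[0,0,0.07,0,0,0,-0.6],[0,0,0.08,0,0,0,0],[0,0,0.08,0,0,0,0.3],[0,0,0.08,0,0,0,1],[0,0,0.08,0,0,0,1],[0,0,0.08,0,0,0,1],[0,0,0.08,0,0,0,1],[0,0,0.08,0,0,0,1]]]' 40
python3 -c "
from h import *
go([.6195,.1925,.166]); o=sensors.get_obs(); print(o['torque'],o['grasp_force'])"
```

```text
clock: 4.0
position: [0.6195, 0.1895, 0.17]
ee_rot: [0.749, 0.663, -0.001, 0.0]
ft_force: [-9.4, -4.8, 6.1]
grip_width: 0.195
grasp_force: 39.0
t 4.0 pos [0.6195 0.1895 0.17  ] yawY -7.0 z [-0.001 -0.002 -1.   ] f [-9.4  -4.79  6.14] w 0.1948237736970508
R [[0.1218, 0.9926, -0.0012], [0.9926, -0.1218, -0.0017], [-0.0018, -0.0009, -1.0]]
shift [ 0.003  -0.0003  0.004 ]
[-1.00725312  2.12051528 -0.02796155] 38.95649492740631
```

```bash
python3 - <<'E'
import numpy as np
a0=20.7
for s in range(1,21):
    a=np.radians(a0-18*s); b=np.radians(a0)
    print(s,round(45*(np.sin(a)-np.sin(b)),1),round(45*(np.cos(a)-np.cos(b)),1))
E
```

```text
1 -13.8 2.9
2 -27.8 1.3
3 -40.6 -4.5
4 -51.0 -14.0
5 -58.0 -26.2
6 -60.9 -40.0
7 -59.3 -54.0
8 -53.5 -66.8
9 -44.0 -77.2
10 -31.8 -84.2
11 -18.0 -87.0
12 -4.0 -85.5
13 8.8 -79.7
14 19.2 -70.2
15 26.2 -58.0
16 29.0 -44.2
17 27.5 -30.2
18 21.7 -17.4
19 12.2 -7.0
20 -0.0 0.0
```

```bash
python3 -m inch '[[[-0.0138,0.0029,0,0,0,0,1],[-0.0278,0.0013,0,0,0,0,1],[-0.0406,-0.0045,0,0,0,0,1],[-0.051,-0.014,0,0,0,0,1],[-0.058,-0.0262,0,0,0,0,1]]]'
python3 -c "
from h import *
go(None)"
```

```text
clock: 4.5
position: [0.5877, 0.1379, 0.1702]
ee_rot: [0.748, 0.663, 0.003, -0.0]
ft_force: [1.7, 9.5, -1.4]
grip_width: 0.197
grasp_force: 39.1
t 4.5 pos [0.5877 0.1379 0.1702] yawY -6.9 z [ 0.004  0.004 -1.   ] f [ 1.71  9.5  -1.43] w 0.196654030492342
R [[0.1201, 0.9928, 0.0036], [0.9927, -0.1202, 0.0039], [0.0043, 0.0031, -1.0]]
```

```bash
python3 -m inch '[[[-0.0029,-0.0138,0,0,0,0,1],[-0.0013,-0.0278,0,0,0,0,1],[0.0045,-0.0406,0,0,0,0,1],[0.014,-0.051,0,0,0,0,1],[0.0262,-0.058,0,0,0,0,1]]]'
python3 -c "
from h import *
go(None)"
```

```text
clock: 5.0
position: [0.5327, 0.1664, 0.1699]
ee_rot: [0.75, 0.662, -0.001, 0.002]
ft_force: [-6.8, -8.2, 10.1]
grip_width: 0.196
grasp_force: 40.5
t 5.0 pos [0.5327 0.1664 0.1699] yawY -7.13 z [ 0.    -0.005 -1.   ] f [-6.82 -8.19 10.15] w 0.19612197090636596
R [[0.1242, 0.9923, 0.0005], [0.9922, -0.1242, -0.0045], [-0.0044, 0.001, -1.0]]
```

```bash
python3 -m inch '[[[0.0138,-0.0029,0,0,0,0,1],[0.0278,-0.0013,0,0,0,0,1],[0.0406,0.0045,0,0,0,0,1],[0.051,0.014,0,0,0,0,1],[0.058,0.0262,0,0,0,0,1]]]'
python3 -c "
from h import *
go(None)"
```

```text
clock: 5.5
position: [0.5651, 0.2254, 0.1701]
ee_rot: [0.748, 0.664, 0.0, -0.0]
ft_force: [-5.9, -0.9, 5.4]
grip_width: 0.197
grasp_force: 40.0
t 5.5 pos [0.5651 0.2254 0.1701] yawY -6.84 z [-0.     0.001 -1.   ] f [-5.86 -0.87  5.37] w 0.1973147494409805
R [[0.1191, 0.9929, -0.0], [0.9929, -0.1191, 0.0011], [0.001, -0.0002, -1.0]]
```

```bash
cat >> h.py <<'E'
def feel(n=4,ax=(.5762,.1798)):
    F=[]
    for i in range(n):
        imaging.camera("side"); o=sensors.get_obs(); F.append(o["ft_force"])
    p=np.array(o["position"])[:2]-ax; r=p/np.linalg.norm(p); t=np.array([r[1],-r[0]])
    F=np.array(F); print("clock",round(o["clock"],2),"ang",np.degrees(np.arctan2(p[1],p[0])).round(1),"r",np.linalg.norm(p).round(4),"resist",(-F[:,:2]@t).round(1),"radial",(F[:,:2]@r).round(1),"z",F[:,2].round(1))
E
python3 -m inch '[[[0.0029,0.0138,0,0,0,0,1],[0.0013,0.0278,0,0,0,0,1],[-0.0045,0.0406,0,0,0,0,1],[-0.014,0.051,0,0,0,0,1],[-0.0262,0.058,0,0,0,0,1]]]'
python3 -c "
from h import *
feel()"
```

```text
clock: 6.0
position: [0.6192, 0.1916, 0.17]
ee_rot: [0.748, 0.663, -0.0, -0.001]
ft_force: [-14.7, 1.6, 7.1]
grip_width: 0.194
grasp_force: 40.3
clock 6.2 ang 11.9 r 0.0444 resist [-1.  -5.  -3.9 -3.7] radial [-14.9 -11.3 -11.6 -10.7] z [13.7  8.   8.1  8. ]
```

```bash
python3 -m inch '[[[-0.0065,0.0012,-0.001,0,0,0,1],[-0.0135,0.0021,-0.001,0,0,0,1],[-0.0205,0.0018,-0.001,0,0,0,1],[-0.0275,0.0005,-0.001,0,0,0,1],[-0.0341,-0.0019,-0.001,0,0,0,1],[-0.0403,-0.0053,-0.001,0,0,0,1],[-0.0459,-0.0096,-0.001,0,0,0,1],[-0.0507,-0.0148,-0.001,0,0,0,1],[-0.0547,-0.0206,-0.001,0,0,0,1],[-0.0577,-0.027,-0.001,0,0,0,1]]]'
python3 -c "
from h import *
o=sensors.get_obs();feel(3)"
```

```text
clock: 7.2
position: [0.5867, 0.1378, 0.1703]
ee_rot: [0.748, 0.663, 0.002, -0.0]
ft_force: [3.7, 7.5, -7.7]
grip_width: 0.194
grasp_force: 39.3
clock 7.35 ang -77.3 r 0.0433 resist [ 0.9 -2.5 -2.4] radial [-4.8 -5.4 -5. ] z [-4.1 -4.7 -3.2]
```

```bash
cat >> h.py <<'E'
def moving(ax=(.5760,.1798)):
    o=sensors.get_obs(); F=np.array(o["ft_force"]); p=np.array(o["position"])[:2]-ax; r=p/np.linalg.norm(p); t=np.array([r[1],-r[0]])
    print("MOVING resist",(-F[:2]@t).round(2),"radial",(F[:2]@r).round(2),"ang",np.degrees(np.arctan2(p[1],p[0])).round(1))
E
python3 -m inch '[[[-0.002,-0.0068,0,0,0,0,1],[-0.0029,-0.0138,0,0,0,0,1],[-0.0026,-0.0208,0,0,0,0,1],[-0.0013,-0.0278,0,0,0,0,1],[0.0011,-0.0344,0,0,0,0,1],[0.0045,-0.0406,0,0,0,0,1],[0.0088,-0.0462,0,0,0,0,1],[0.014,-0.051,0,0,0,0,1],[0.0198,-0.055,0,0,0,0,1],[0.0262,-0.058,0,0,0,0,1]]]' | grep -E "clock|pos|ft"
python3 -c "
from h import *
moving();feel(2)"
```

```text
clock: 8.35
position: [0.5315, 0.1695, 0.17]
ft_force: [-4.1, -2.7, 7.8]
MOVING resist 1.71 radial 4.6 ang -166.9
clock 8.45 ang -168.8 r 0.0459 resist [-1.   0.2] radial [4.2 5.3] z [4.6 7.5]
```

```bash
python3 -m inch '[[[0.0017,-0.0006,0,0,0,0,1],[0.0034,-0.0011,0,0,0,0,1],[0.0051,-0.0016,0,0,0,0,1],[0.0068,-0.002,0,0,0,0,1],[0.0085,-0.0023,0,0,0,0,1]]]' | grep -E "clock|pos|ft"
python3 -c "
from h import *
moving()"
python3 -m inch '[[[0.0017,-0.0002,0,0,0,0,1],[0.0034,-0.0004,0,0,0,0,1],[0.0051,-0.0005,0,0,0,0,1]]]' | grep -E "clock|pos|ft"
python3 -c "
from h import *
moving();feel(2)"
```

```text
clock: 8.95
position: [0.53, 0.1789, 0.17]
ft_force: [-6.5, -0.7, 8.8]
MOVING resist 0.52 radial 6.55 ang -178.9
clock: 9.25
position: [0.53, 0.1843, 0.17]
ft_force: [-6.3, -0.2, 7.4]
MOVING resist 0.81 radial 6.29 ang 174.4
clock 9.35 ang 174.1 r 0.0464 resist [ 0.5 -0.1] radial [5.9 6.7] z [6.5 7. ]
```

Slow motion meets under 1 N, against 5–8 N before, so the seal seems released at about 1.5 turns. I'll check this in the pictures.

```bash
python3 - <<'E'
from h import *
a=imaging.camera("top")[120:200,210:370]; b=imaging.camera("side")[130:240,300:390]
a=cv2.convertScaleAbs(cv2.resize(a,(784,392),interpolation=2),alpha=1.3); b=cv2.resize(b,None,fx=1.8,fy=1.8,interpolation=2)
c=np.zeros((592,784,3),np.uint8); c[:392]=a; c[392:392+198,:b.shape[1]]=b; 
o=cv2.imread("pics/side0.png")[130:240,300:390]; c[392:590,300:300+b.shape[1]]=cv2.resize(o,None,fx=1.8,fy=1.8,interpolation=2)
cv2.imwrite("pics/c2.png",c)
E
```

```text
(no output)
```

View pics/c2.png

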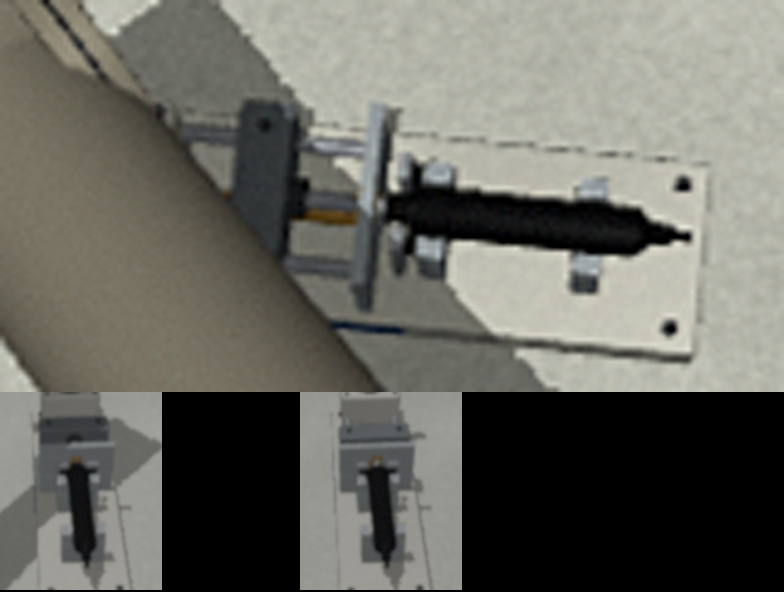

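The carriage has moved back about 13–15 mm, and the black piston now fills the gap from the mouth (crop x≈410) to about 385, short of the guide plate at about 375. That matches a let-go with the bush not yet reached, so I stop cranking, release and lift.

```bash
python3 -m inch '[[[0,0,0,0,0,0,0.2],[0,0,0,0,0,0,-0.5],[0,0,0,0,0,0,-1],[0,0,0,0,0,0,-1],[0,0,-0.02,0,0,0,-1],[0,0,-0.05,0,0,0,-1],[0,0,-0.08,0,0,0,-1],[0,0,-0.08,0,0,0,-1]]]' | grep -E "clock|pos|ft"
python3 -c "
from h import *
imaging.camera('side'); imaging.camera('side'); go([.5496,-.0346,.2])
u=onz('top',(350.8,168.4),.093)[:2]; a=np.array([.576,.1798]); d=a-u; print(np.linalg.norm(d),d/np.linalg.norm(d), u+.1*d/np.linalg.norm(d))"
```

```text
clock: 10.25
position: [0.5324, 0.1839, 0.2532]
ft_force: [-0.2, 0.2, -0.1]
t 10.35 pos [0.5312 0.1829 0.2495] yawY -7.01 z [ 0.001 -0.    -1.   ] f [-0.61 -0.39  0.85] w 1.0029737198451698
R [[0.122, 0.9925, 0.0011], [0.9925, -0.122, -0.0001], [0.0001, 0.0011, -1.0]]
shift [-0.2136  0.0447  0.0496]
0.3145397626453776 [0.12746107 0.99184357] [ 0.54865453 -0.03298988]
```

```bash
python3 -m inch '[[[-0.03,0.006,0,0,0,0.003,-1],[-0.07,0.015,0,0,0,0.003,-1],[-0.115,0.024,0.01,0,0,0.003,-1],[-0.16,0.034,0.025,0,0,0.003,-1],[-0.195,0.041,0.04,0,0,0.003,-1],[-0.2135,0.0445,0.05,0,0,0.003,-1],[-0.2135,0.0445,0.05,0,0,0.003,-1],[-0.2135,0.0445,0.05,0,0,0.003,-1]]]' | grep -E "clock|pos|ft"
python3 - <<'E'
from h import *
a=imaging.camera("side"); imaging.camera("top"); go([.549,-.034,.091])
o=sensors.get_obs(); p=np.array(o["position"]); R=Rn.from_quat(o["ee_rot"]).as_matrix()
for d in(0,.017): print("tcp",proj("side",p+R[:,2]*d))
b=a[90:260,290:420]; cv2.imwrite("pics/s3.png",cv2.resize(b,None,fx=3.5,fy=3.5,interpolation=2))
for c in("side","top"): print([(np.round(r["pixel"]),round(r["conf"],2)) for r in spotter.look_for("barrel",c)])
print("expected origin px",proj("side",[.549,-.034,.093]),proj("side",[.549-.0545*.125,-.034-.054,.093]), "mouth",proj("side",[.549+.055*.125,-.034+.0546,.093]))
E
```

```text
clock: 11.15
position: [0.5489, -0.0332, 0.1988]
ft_force: [0.6, 2.0, 0.6]
t 11.25 pos [ 0.5493 -0.0323  0.1997] yawY -7.0 z [ 0.001  0.001 -1.   ] f [-0.21  0.36  0.07] w 1.0002361077613693
R [[0.1219, 0.9925, 0.0006], [0.9925, -0.1219, 0.0007], [0.0007, 0.0005, -1.0]]
shift [-0.0019 -0.0002  0.1087]
tcp [346.85268732 155.7897806 ]
tcp [346.5827939  161.91204812]
[(array([345., 192.]), 0.71), (array([258., 194.]), 0.56)]
[(array([402., 284.]), 0.97), (array([277., 240.]), 0.79), (array([295., 163.]), 0.45), (array([378.,  95.]), 0.33)]
expected origin px [345.28781041 191.89030823] [347.243182   210.17906684] mouth [343.46810103 174.92243003]
```

View pics/s3.png

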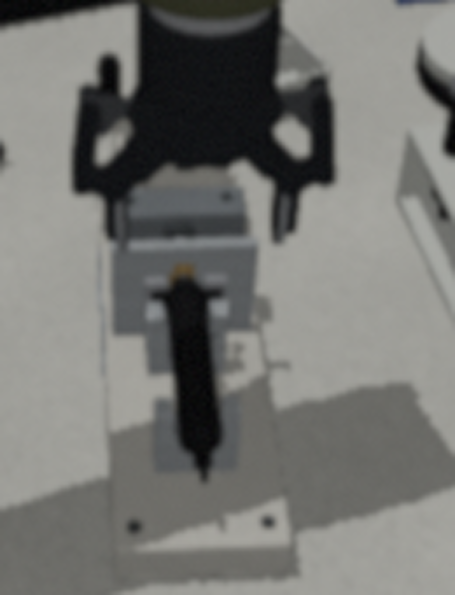

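The barrel centre at px (345,192) matches the expected position, and the jaws straddle it. Descend and close gently.

```bash
python3 -m inch '[[[0,0,0.03,0,0,0,-1],[0,0,0.065,0,0,0,-1],[0,0,0.095,0,0,0,-1],[0,0,0.108,0,0,0,-0.6],[0,0,0.108,0,0,0,0],[0,0,0.108,0,0,0,0.2],[0,0,0.108,0,0,0,0.5],[0,0,0.108,0,0,0,1],[0,0,0.108,0,0,0,1],[0,0,0.108,0,0,0,1]]]' 25
python3 -c "
from h import *
go(None); imaging.camera('side'); imaging.camera('side'); go(None)"
```

```text
clock: 12.35
position: [0.5501, -0.0343, 0.0931]
ee_rot: [0.75, 0.662, 0.001, 0.001]
ft_force: [-3.1, 1.1, 7.9]
grip_width: 0.311
grasp_force: 26.3
t 12.35 pos [ 0.5501 -0.0343  0.0931] yawY -7.16 z [ 0.002 -0.001 -1.   ] f [-3.08  1.13  7.93] w 0.3111016695420375
R [[0.1246, 0.9922, 0.0024], [0.9922, -0.1246, -0.0006], [-0.0003, 0.0024, -1.0]]
t 12.45 pos [ 0.5501 -0.0343  0.0931] yawY -7.15 z [ 0.002 -0.001 -1.   ] f [-1.01  0.94  8.11] w 0.31033377187241895
R [[0.1246, 0.9922, 0.0024], [0.9922, -0.1246, -0.0005], [-0.0002, 0.0025, -1.0]]
```

```bash
python3 -m inch '[[[0,0,-0.002,0,0,0,1],[0,0,-0.004,0,0,0,1],[0,0,-0.007,0,0,0,1],[0,0,-0.01,0,0,0,1]]]'|grep -E "pos|ft|grip|gras"
python3 -c "
from h import *
go(None)"
```

```text
position: [0.5492, -0.0345, 0.1017]
ft_force: [-1.2, 0.2, -1.1]
grip_width: 0.312
grasp_force: 25.2
t 12.85 pos [ 0.5492 -0.0345  0.1017] yawY -7.17 z [ 0. -0. -1.] f [-1.15  0.16 -1.15] w 0.31243915827480867
R [[0.1248, 0.9922, 0.0002], [0.9922, -0.1248, -0.0001], [-0.0001, 0.0002, -1.0]]
```

The barrel came free with about 1 N and no side load. I lift it high and measure the tray in the first picture.

```bash
python3 -m inch '[[[0,0,-0.02,0,0,0,1],[0,0,-0.045,0,0,0,1],[0,0,-0.07,0,0,0,1],[0,0,-0.1,0,0,0,1],[0,0,-0.1,0,0,0,1],[0,0,-0.1,0,0,0,1]]]'|grep -E "clock|pos|ft|grip|gras"
python3 - <<'E'
from h import *
im=cv2.imread("pics/top0.png"); g=cv2.cvtColor(im,6)
print(g[200,380:400], g[200,370:378], g[205,462:476])
m=((g<110)*255).astype(np.uint8); m[:150]=0;m[:,:365]=0;m[240:]=0;m[:,480:]=0
c=max(cv2.findContours(m,0,1)[0],key=cv2.contourArea)
b=cv2.boxPoints(cv2.minAreaRect(c)); print(b)
w=np.array([onz("top",p,.032)[:2] for p in b]); print(w.round(4), np.linalg.norm(w-np.roll(w,1,0),axis=1), "centre",w.mean(0))
print([(np.round(r["pixel"],1),round(r["conf"],2)) for r in spotter.look_for("tray","side")])
f,n=onz("top",(393.5,183.5),.018),onz("top",(446.5,170.5),.018); print("old",f,n,np.linalg.norm(f-n))
big=cv2.resize(im[145:245,365:485],None,fx=5,fy=5,interpolation=2); cv2.imwrite("pics/tray.png",big)
E
```

```text
clock: 13.45
position: [0.5494, -0.0345, 0.2018]
ft_force: [0.0, -0.1, -1.1]
grip_width: 0.306
grasp_force: 25.3
[90 17 50 67 65 67 67 66 68 68 68 67 67 69 66 67 66 67 69 67] [134 134 131 132 130 129 129 130] [ 70  41  17  17  41  68 123 144 140 133 134 134 137 135]
[[373.26453 173.75143]
 [456.61432 154.87979]
 [470.4348  215.92041]
 [387.08502 234.79205]]
[[ 0.5323 -0.1999]
 [ 0.5815 -0.4391]
 [ 0.4068 -0.4651]
 [ 0.3603 -0.2304]] [0.17472553 0.2442164  0.17668756 0.2392418 ] centre [ 0.47023293 -0.33364496]
[(array([331.3, 346.9]), 0.82)]
old [ 0.50578648 -0.25784525  0.018     ] [ 0.5398956  -0.41113247  0.018     ] 0.15703631300447554
```

View pics/tray.png

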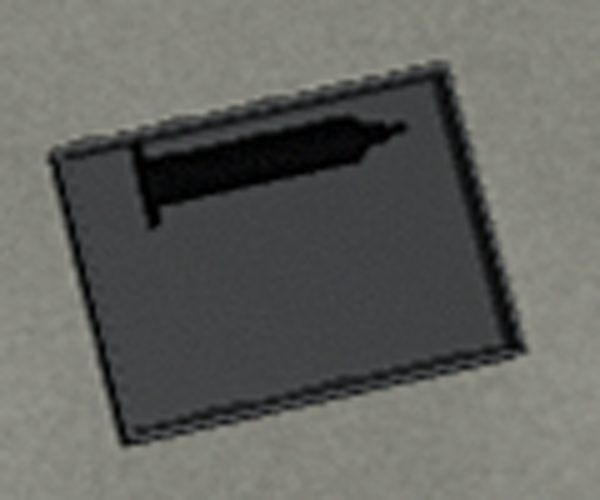

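The tray spans px (375,177),(454,157),(470,215),(390,234) with its centre at about (0.468,-0.334) and yaw about 11.7°. The old barrel lies on the far side with its mouth to the left. My target is barrel origin (0.434,-0.318), turned +19°.

```bash
python3 -m inch '[[[-0.025,-0.007,0,0,0,-0.03,1],[-0.06,-0.016,0,0,0,-0.08,1],[-0.1,-0.027,0,0,0,-0.13,1],[-0.14,-0.037,0,0,0,-0.18,1],[-0.18,-0.048,0,0,0,-0.23,1],[-0.22,-0.059,0,0,0,-0.28,1],[-0.26,-0.07,0,0,0,-0.31,1],[-0.285,-0.076,0,0,0,-0.33,1],[-0.296,-0.079,0,0,0,-0.33,1],[-0.296,-0.079,0,0,0,-0.33,1]]]'|grep -E "clock|pos|ft|grip|gras"
python3 - <<'E'
from h import *
imaging.camera("side"); a=imaging.camera("side"); go([.434,-.318,.06])
cv2.imwrite("pics/s4.png",cv2.resize(a[180:400,220:460],None,fx=2.5,fy=2.5,interpolation=2))
E
```

```text
clock: 14.5
position: [0.4329, -0.3191, 0.2003]
ft_force: [0.2, 0.6, -0.8]
grip_width: 0.305
grasp_force: 25.3
t 14.6 pos [ 0.4345 -0.3166  0.2009] yawY 11.82 z [-0.     0.001 -1.   ] f [-0.56  1.32 -0.15] w 0.31384368253699363
R [[-0.2048, 0.9788, -0.0001], [0.9788, 0.2048, 0.0011], [0.0011, 0.0001, -1.0]]
shift [-0.0014 -0.0008  0.1409]
```

View pics/s4.png

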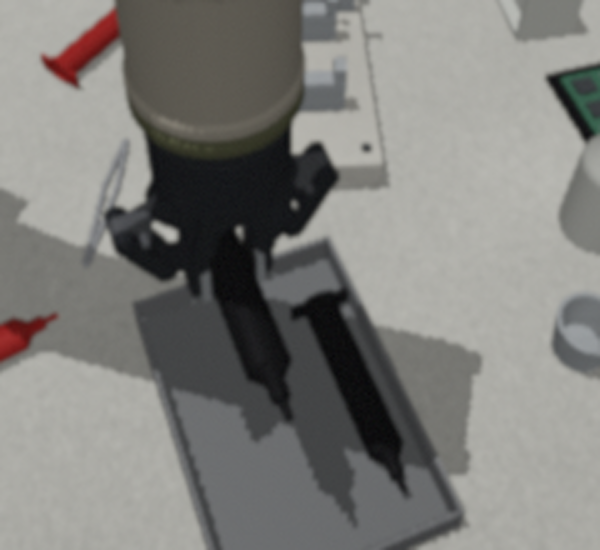

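The barrel is held level and parallel to the old one (its tip at about crop (290,415), over the free side). Lower it.

```bash
python3 -m inch '[[[0,0,0.03,0,0,0,1],[0,0,0.07,0,0,0,1],[0,0,0.11,0,0,0,1],[0,0,0.14,0,0,0,1],[0,0,0.16,0,0,0,1],[0,0,0.17,0,0,0,1],[0,0,0.175,0,0,0,1],[0,0,0.178,0,0,0,1],[0,0,0.18,0,0,0,1],[0,0,0.18,0,0,0,1]]]'|grep -E "clock|pos|ft|grip|gras"
python3 -c "
from h import *
imaging.camera('side'); go(None)"
```

```text
clock: 15.6
position: [0.4343, -0.3185, 0.0219]
ft_force: [1.5, -0.0, -0.5]
grip_width: 0.308
grasp_force: 25.3
t 15.65 pos [ 0.4342 -0.3186  0.022 ] yawY 11.74 z [ 0.001 -0.001 -1.   ] f [-0.11  0.15 -1.  ] w 0.30726720778464944
R [[-0.2034, 0.9791, 0.0008], [0.9791, 0.2034, -0.0008], [-0.0009, 0.0006, -1.0]]
```

```bash
python3 -m inch '[[[0,0,0.001,0,0,0,1],[0,0,0.002,0,0,0,1],[0,0,0.0025,0,0,0,1],[0,0,0.0025,0,0,0,1]]]'|grep -E "clock|pos|ft|grip|gras"
```

```text
clock: 16.05
position: [0.4343, -0.3186, 0.0209]
ft_force: [-9.0, 5.3, 23.5]
grip_width: 0.308
grasp_force: 38.8
```

Contact with the floor; ease up 1.5 mm, open partway, then rise.

```bash
python3 -m inch '[[[0,0,-0.0015,0,0,0,1],[0,0,-0.0015,0,0,0,0.35],[0,0,-0.0015,0,0,0,0.25],[0,0,-0.0015,0,0,0,0.1],[0,0,-0.0015,0,0,0,-0.1],[0,0,-0.0015,0,0,0,-0.1],[0,0,-0.0015,0,0,0,-0.1]]]'|grep -E "clock|pos|ft|grip|gras"
python3 -m inch '[[[0,0,-0.01,0,0,0,-0.1],[0,0,-0.03,0,0,0,-0.1],[0,0,-0.06,0,0,0,-0.1],[0,0,-0.1,0,0,0,-0.1],[0,0,-0.14,0,0,0,-0.1],[0,0,-0.18,0,0,0,-0.1],[-0.03,-0.04,-0.2,0,0,0,-0.1],[-0.06,-0.08,-0.2,0,0,0,-0.1],[-0.09,-0.12,-0.2,0,0,0,-0.1],[-0.12,-0.16,-0.2,0,0,0,-0.1]]]'|grep -E "clock|pos|ft|grip|gras"
python3 - <<'E'
from h import *
imaging.camera("side"); a=imaging.camera("side"); t=imaging.camera("top"); go(None)
cv2.imwrite("pics/s5.png",np.vstack([a[150:400,200:480],t[110:250,200:480]]).repeat(1,0))
E
```

```text
clock: 16.75
position: [0.4338, -0.3182, 0.0202]
ft_force: [-0.4, 0.4, 0.1]
grip_width: 0.547
grasp_force: 0.0
clock: 17.75
position: [0.3027, -0.4668, 0.2216]
ft_force: [0.6, -1.0, -0.8]
grip_width: 0.55
grasp_force: 0.0
t 17.9 pos [ 0.3009 -0.4681  0.2207] yawY 11.38 z [-0.001 -0.001 -1.   ] f [ 1.51  0.37 -0.68] w 0.5500221777904535
R [[-0.1973, 0.9803, -0.0005], [0.9803, 0.1973, -0.0005], [-0.0004, -0.0006, -1.0]]
```

View pics/s5.png

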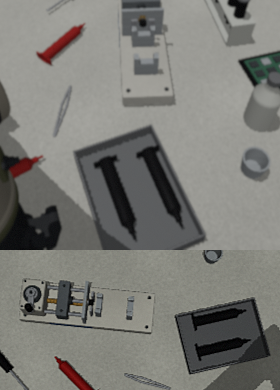

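Both barrels lie flat and parallel in the tray (crop (120,195) and (165,190)). The saddles are empty and everything else is in place, so I hand in.

```bash
python3 -c "
from workcell import order; print(order.hand_in())"
```

```text
the job is handed in; nothing more can be done
None
```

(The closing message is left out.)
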